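# Press home the four cover clips of a junction box, crosswise

### The job

One of the two grey junction boxes has its cover laid on, but its four round push clips still stand proud. Close the cover evenly by pressing the clips gently home with a fingertip, one at a time and crosswise: first the clip beside the cable gland, then the one diagonally opposite it, then the other clip at the gland's end, and last the remaining one. Do not pick up or shove the box, and leave the finished box and everything else on the bench alone.

Things in the scene. Friction and masses are not known exactly. Their poses are not given: they have to be found in the camera images.
- box: the junction box to finish: light grey plastic, 172 x 122 mm over the cover, cover top 60 mm above the bench, about 0.65 kg, loose on the bench, its four clips standing proud. Origin: centre of the underside; x along the length, y across, z up. The black cable gland (33 mm across, axis 24 mm up) sticks out 33 mm from the -x end, at y = +30 mm.
- clip_gland_top (a point): centre of the top of a black round push clip head, 22 mm across and 4 mm thick, on the box cover, beside the cable gland: box x -70 mm, y +46 mm. Seated it is 66 mm above the bench; unpressed, 78 mm. The point moves with the clip.
- clip_gland (a joint): how far this clip has been pushed straight down, m: 0 standing fully proud, 0.012 home (head down on the cover, its 2 mm black sealing washer between: a hard stop). About 3 N moves it, with no spring: it stays where it is left. Pressing with over 50 N would crack the cover. Starts anywhere from 0 to 0.003.
- clip_diagonal_top (a point): centre of the top of a black round push clip head, 22 mm across and 4 mm thick, on the box cover, across the diagonal from the clip beside the gland: box x +70, y -46. Seated it is 66 mm above the bench; unpressed, 78 mm. The point moves with the clip.
- clip_diagonal (a joint): how far this clip has been pushed straight down, m: 0 standing fully proud, 0.012 home (head down on the cover, its 2 mm black sealing washer between: a hard stop). About 3 N moves it, with no spring: it stays where it is left. Pressing with over 50 N would crack the cover. Starts anywhere from 0 to 0.003.
- clip_gland_end_top (a point): centre of the top of a black round push clip head, 22 mm across and 4 mm thick, on the box cover, the other clip at the gland's end of the box: box x -70, y -46. Seated it is 66 mm above the bench; unpressed, 78 mm. The point moves with the clip.
- clip_gland_end (a joint): how far this clip has been pushed straight down, m: 0 standing fully proud, 0.012 home (head down on the cover, its 2 mm black sealing washer between: a hard stop). About 3 N moves it, with no spring: it stays where it is left. Pressing with over 50 N would crack the cover. Starts anywhere from 0 to 0.003.
- clip_last_top (a point): centre of the top of a black round push clip head, 22 mm across and 4 mm thick, on the box cover, the other clip at the end away from the gland: box x +70, y +46. Seated it is 66 mm above the bench; unpressed, 78 mm. The point moves with the clip.
- clip_last (a joint): how far this clip has been pushed straight down, m: 0 standing fully proud, 0.012 home (head down on the cover, its 2 mm black sealing washer between: a hard stop). About 3 N moves it, with no spring: it stays where it is left. Pressing with over 50 N would crack the cover. Starts anywhere from 0 to 0.003.
- box_done: the finished junction box: same size and build, gland at its own -x end, y = +30 mm, all four clip heads already down (tops 66 mm above the bench). Loose. Origin: centre of the underside.
- fitting_mid: black plastic pipe adapter standing on end between the boxes, 37 mm across its hexagon, 46 mm tall. Loose. Origin: centre of the underside.
- elbow: black plastic pipe elbow lying flat beyond the boxes, two legs 34 mm long along its +x and +y, 29 mm across. Loose. Origin: under the corner of the two legs.
- fitting_side: second black pipe adapter, standing, 37 mm across, 46 mm tall, at the far left. Loose. Origin: centre of the underside.
- screwdriver: black-handled screwdriver 190 mm long and up to 30 mm thick, lying between the boxes, on the robot's side. Loose. Origin: on its underside, x along it towards the tip.
- tape: roll of brown tape lying flat, 90 mm across, 25 mm high, near left. Loose. Origin: centre of the underside.
- cup: white plastic cup, 60 mm across, 50 mm tall, near right. Loose. Origin: centre of the underside.

How it is judged (in metres and radians):
On the way, in this order (a step that is already met when the one before it is completed fails the run):
1. the clip beside the gland is pressed home (value of joint clip_gland above 0.0105 m), for 0.2 s.
2. the clip diagonally opposite is pressed home (value of joint clip_diagonal above 0.0105 m), for 0.2 s.
3. the other clip at the gland's end is pressed home (value of joint clip_gland_end above 0.0105 m), for 0.2 s.
4. the last clip is pressed home (value of joint clip_last above 0.0105 m), for 0.2 s.
At the end, for the whole second after the job is handed in: All four clips of the box are home (within 1.5 mm of the full 12 mm), the box stands flat and still on the bench within 15 mm of where it was (value of joint each of clip_gland, clip_diagonal, clip_gland_end, clip_last above 0.0105 m and height (world z) of box below 0.004 m and angle between box's own z axis and vertical below 0.03 rad and distance of box from where it was at the start of the episode below 0.015 m and linear speed of box below 0.01 m/s); the robot touches nothing.
It fails at once if a clip is pressed before the one that comes before it in the order is home ((value of joint clip_diagonal above 0.008 m and value of joint clip_gland below 0.0105 m) or (value of joint clip_gland_end above 0.008 m and value of joint clip_diagonal below 0.0105 m) or (value of joint clip_last above 0.008 m and value of joint clip_gland_end below 0.0105 m)).
It fails at once if the box or a clip is pressed harder than 50 N (contact force between the fingers and box above 50 N).
It fails at once if the box is lifted by 8 mm, tipped or shoved by more than 15 mm (height (world z) of box above 0.008 m or angle between box's own z axis and vertical above 0.1 rad or distance of box from where it was at the start of the episode above 0.015 m).
It fails at once if the finished box is pressed with more than 3 N, or moved by more than 10 mm (contact force between any of the arm, the fingers and box_done above 3 N or distance of box_done from where it was at the start of the episode above 0.01 m).
It fails at once if another thing on the bench is moved by more than 20 mm (distance of any of fitting_mid, elbow, fitting_side, screwdriver, tape, cup from where it was at the start of the episode above 0.02 m).
It also fails if it takes over 48 s, if anything falls off the work surface, if the arm or the gripper's body presses on something with over 40 N, if the wrist force passes 120 N, or if a joint passes its speed limit or range.

### The arm

A 6-joint arm with a two-finger parallel gripper is mounted at the origin on the work surface. World frame = base frame: x ahead of the robot, y to its left, z up, the work surface at z = 0. Lengths are in mm, angles in rad, forces in N, time in s.
With the tool pointing down it reaches from about 350 to 775 mm from the base axis. Payload 7.3 kg.
Tool frame: the origin (TCP) lies at the very end of the fingers, on their centre line; the grasp point (between the pads) lies 19 mm behind it; z points along the fingers, y is the line along which they close (so a half turn about z gives the same grasp; the last joint's range is limited). The gripper opens to 92 mm and grips with 3 to 60 N. Pads are 19 mm wide; open, the fingers measure 130 mm over their backs; the gripper's body (75 mm by 190 mm) begins 47 mm behind the grasp point.
Start: joints at [1.074, 0.342, 1.524, -0, 1.275, -0.146], TCP at [180.404, 493.054, 197.041] pointing down, gripper open.
Joint ranges: [-2.53, 2.53], [-0.77, 2.02], [0.04, 2.7], [-1, 4.14], [0.28, 2.66], [-3.11, 3.11]. Speed limits (rad/s): [2.57, 2.57, 3.14, 3.14, 3.14, 3.14].

### API

Orientations are given as [roll, pitch, yaw] about the fixed x, y, z axes, in that order (R = Rz(yaw) Ry(pitch) Rx(roll)).
In Python, from plant import bot gives the robot as it stands.
- The arm moves only by the tool jog_arm, never from a script. Its argument "targets" is a list of rows, each an object with "xyz": the shift along the tool's x, y, z as a fraction of full scale, a list of three; "spin": the turn about the tool's z as a fraction of full scale. In form: [{"xyz": [x, y, z], "spin": spin}, ...]. A call has exactly 10 rows; each row shifts and turns the commanded pose from where the row before left it, along the tool's axes as they then stand; what a row does not reach is not made up. Full scale, the value 1, is 80 mm for a shift and 0.1 rad for a turn. A row lasts 1/8 s, in which the tool goes at most 62.5 mm and 10.7 degrees, less where a joint would pass 70% of its speed; a pose out of reach is approached as far as the arm can. A call with a number of a shift or a turn outside -1 to 1 is refused whole. A call with a gripper value outside its range is refused whole. "gripper" is the opening in per cent of the stroke, from 0 (shut) to 100 (fully open), set as the call begins (left out, the last holds). The fingers move at their own pace and stop on an object; the grip force is fixed at half the most. Time passes only in rows, so rows that do not move let the fingers close, or fill a call up. It gives the time, the measured TCP pose, the force, the opening and the grip force at its end, in the units of the state.
- bot.get_obs(): the state, without advancing time (a new reading comes with each control period).
- bot.capture(name): name is "scene" or "top" or "wrist"; returns the picture (400x640x3 uint8, blue, green, red); there is no depth.
- bot.get_calibration(name): a dict with "vfov" (degrees; the focal length in pixels is half the picture's height over the tangent of half this angle, whatever the lens; pixels are square), "cx", "cy" (the principal point, pixels), "eye" and "rotation" of the camera in the world. Camera axes: x right, y down, z forward; pixel columns grow to the right and rows downward; lengths in mm; the calibration is good to about 2 mm. A picture is of the moment at which its call begins: read the wrist's pose just before it. get_calibration takes no time and is no camera call; for the wrist camera it gives the pose at the moment of the call.
- bot.close_job(): hands the job in; it is judged then, once.
The state is a dict: "time": time; "joint_positions": joint angles; "dq": joint speeds; "tau": joint torques, N m; "tool_pos": TCP position; "tcp_rot": TCP orientation; "contact_force": force on the tool from outside, world axes, zero at the start; "moment": the same for the moment, N m; "grip_width": finger opening in mm; "finger_force": force on a finger pad.
Only numpy, scipy, OpenCV 4.12 (cv2) and the standard library are available. Lean on these libraries where they do the work, as an engineer would, in place of code of your own. Each camera call takes 0.05 s, during which the arm holds its last target. There are 200 camera calls.

## Working session

There is one attempt and no reset: what is moved stays moved. The work goes in short steps, Python scripts to look and compute and a tool call to move; the robot and the scene stay as the last step left them, time stands still between calls to the robot, and variables do not carry over. Pictures are saved under pics/ and viewed, at most 10 in all, crops included, and the job is handed in when it is done.

Besides the shell and the picture viewer there is one more tool, called after "Emit:" by a JSON object that holds its "api" and its "payload". jog_arm: Moves the arm, as the interface text tells. Shift numbers are shares of 80 mm and turn numbers shares of 0.1 rad, none past 1 either way. Its arguments: {"type":"object","properties":{"targets":{"type":"array","items":{"type":"object","properties":{"xyz":{"type":"array","items":{"type":"number"}},"spin":{"type":"number"}}}},"gripper":{"type":"number"}},"required":["targets"]}

```bash
mkdir -p pics; python3 - <<'E'
from plant import bot
import cv2
o=bot.get_obs(); print({k:o[k] for k in('time','tool_pos','tcp_rot','contact_force','grip_width')})
for n in('top','scene'):
    print(n,bot.get_calibration(n)); cv2.imwrite(f'pics/{n}0.png',bot.capture(n))
E
```

```text
{'time': 0.0, 'tool_pos': array([180.20965534, 492.62581712, 196.32905551]), 'tcp_rot': array([-3.14006544e+00, -2.09461035e-04,  2.79077856e+00]), 'contact_force': array([ 0.09088842, -0.26879403, -0.19764486]), 'grip_width': 91.71599975163737}
top {'vfov': 49.13899636906769, 'cx': 319.3626397642898, 'cy': 202.3398282227351, 'eye': array([ 391.56778547,   15.94342826, 1115.42065574]), 'rotation': array([-2.9973075 ,  0.01469275, -1.5996141 ])}
scene {'vfov': 52.41558999949741, 'cx': 317.05227826132256, 'cy': 192.54779490709691, 'eye': array([1083.91337181, -446.91929449,  648.91326332]), 'rotation': array([-2.23248099,  0.02088564,  0.89181664])}
```

View pics/top0.png

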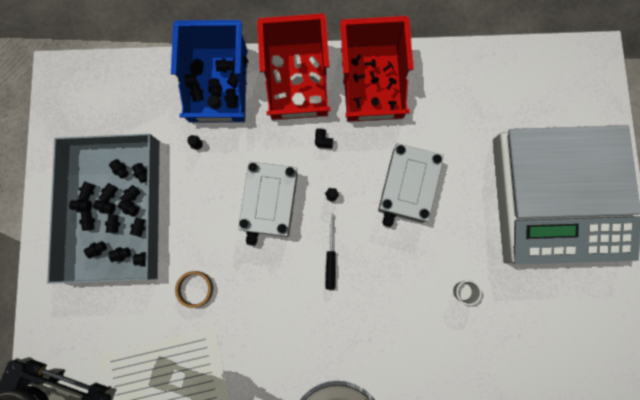

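View pics/scene0.png

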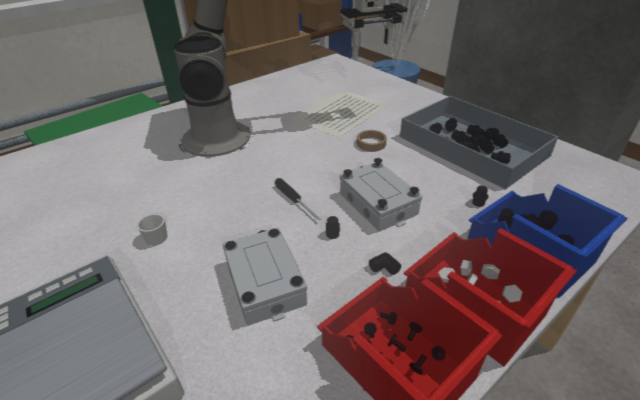

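Both views show two grey boxes. In the top view they are at about (268,200) and (412,183). The left one looks proud, so I'll enlarge both.

```bash
python3 - <<'E'
import cv2,numpy as np
t=cv2.imread('pics/top0.png');s=cv2.imread('pics/scene0.png')
f=lambda i,x,y:cv2.resize(i[y:y+100,x:x+133],None,fx=3,fy=3,interpolation=cv2.INTER_CUBIC)
cv2.imwrite('pics/crop.png',np.vstack([np.hstack([f(t,200,150),f(t,340,135)]),np.hstack([f(s,315,145),f(s,200,225)])]))
E
```

```text
(no output)
```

View pics/crop.png

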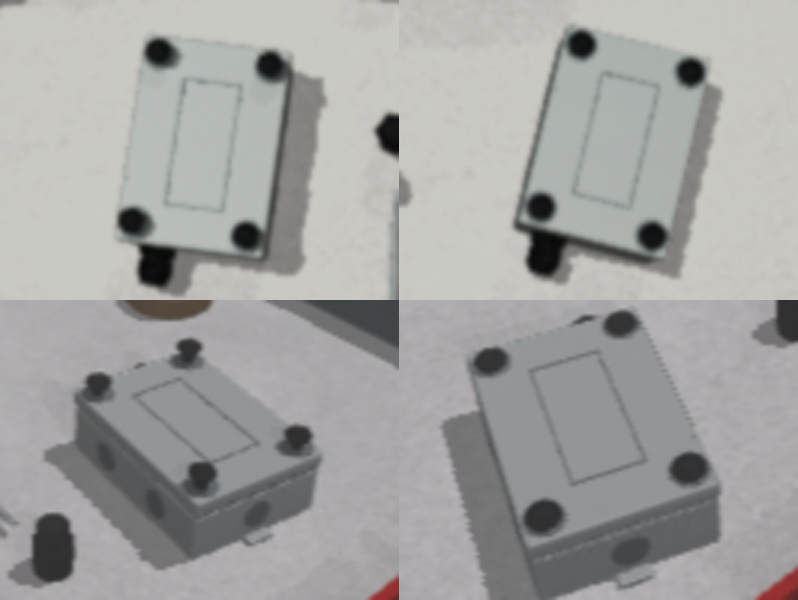

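The left box (world y>0) has the proud clips. Next I triangulate and fit the box.

```bash
cat > h.py <<'E'
import numpy as np
from scipy.spatial.transform import Rotation as Ro
from scipy.optimize import least_squares
def proj(c,P):
    q=(np.asarray(P)-c['eye'])@Ro.from_euler('xyz',c['rotation']).as_matrix()
    f=200/np.tan(np.radians(c['vfov'])/2)
    return q[:,:2]/q[:,2:]*f+[c['cx'],c['cy']]
# order: gland, diagonal, gland_end, last
B=np.array([[-70,46],[70,-46],[-70,-46],[70,46.]])
def tri(cams,px):
    return np.array([least_squares(lambda X:np.r_[tuple((proj(c,[X])[0]-p[i]) for c,p in zip(cams,px))],[450,150,70]).x for i in range(4)])
def rigid(P):
    r=least_squares(lambda v:(B@Ro.from_euler('z',v[2]).as_matrix()[:2,:2].T+v[:2]-P[:,:2]).ravel(),[500,120,0]); return r.x,r.fun
E
python3 - <<'E'
from h import *
from plant import bot
c=[bot.get_calibration(n) for n in('top','scene')]
t=np.array([[244,223.7],[289.7,171.7],[282,228.7],[252.7,167]])
s=np.array([[377.7,160.7],[382.3,202.7],[347.3,172.7],[414,190.3]])
P=tri(c,[t,s]);print(P.round(1));print([ (proj(k,P)-p).round(1).tolist() for k,p in zip(c,[t,s])]);print(rigid(P))
o=bot.get_obs();R=Ro.from_euler('xyz',o['tcp_rot']).as_matrix();print(R.round(3));w=bot.get_calibration('wrist');print(w,(w['eye']-o['tool_pos'])@R)
E
```

```text
[[497.6 209.3  72.5]
 [621.7  97.4  70.9]
 [483.  118.5  68.9]
 [636.5 187.7  69.4]]
[[[-0.1, -0.1], [-0.1, -0.1], [-0.0, -0.0], [0.0, 0.0]], [[-0.1, 0.0], [-0.1, 0.0], [-0.0, 0.0], [0.0, -0.0]]]
(array([ 5.59672453e+02,  1.53212397e+02, -1.55148117e-01]), array([ 0.05904184,  0.13966854,  0.00427945, -0.40337662,  0.45087088,
        0.10984631, -0.51419217,  0.15386177]))
[[-0.939  0.344 -0.001]
 [ 0.344  0.939 -0.001]
 [ 0.    -0.001 -1.   ]]
{'vfov': 70.74323478962634, 'cx': 318.75117510456965, 'cy': 201.2170869668858, 'eye': array([115.68648702, 516.07910038, 384.05109239]), 'rotation': array([2.87653782e+00, 1.27978971e-03, 1.21992538e+00])} [  68.66196331   -0.4644504  -187.59629023]
```

Emit:
{"api": "jog_arm", "payload": {"targets": [{"xyz": [-0.55, -0.24, 0.05], "spin": 0}, {"xyz": [-0.55, -0.24, 0.05], "spin": 0}, {"xyz": [-0.55, -0.24, 0.05], "spin": 0}, {"xyz": [-0.55, -0.24, 0.05], "spin": 0}, {"xyz": [-0.55, -0.24, 0.05], "spin": 0}, {"xyz": [-0.55, -0.24, 0.05], "spin": 0}, {"xyz": [-0.55, -0.24, 0.05], "spin": 0}, {"xyz": [-0.55, -0.24, 0.05], "spin": 0}, {"xyz": [-0.55, -0.24, 0.05], "spin": 0}, {"xyz": [-0.55, -0.24, 0.05], "spin": 0}], "gripper": 0}}

```text
time: 1.35
tool_pos: [528.4, 160.3, 156.5]
tcp_rot: [-3.141, -0.001, 2.791]
contact_force: [0.6, -0.4, -0.2]
grip_width: 0.7
finger_force: 0.0
```

```bash
python3 - <<'E'
from h import *
from plant import bot
import cv2
bot.capture('top')
o=bot.get_obs();print(o['time'],o['tool_pos'],o['tcp_rot'],o['grip_width'],o['dq'].round(3),o['contact_force'])
w=bot.get_calibration('wrist');print(w)
im=bot.capture('wrist');cv2.imwrite('pics/w1.png',im)
np.save('w1.npy',w,allow_pickle=True)
Rz=Ro.from_euler('z',-0.155).as_matrix()[:2,:2]
P=np.c_[B@Rz.T+[559.7,153.2],np.full(4,77)];print(P.round(1),proj(w,P).round(1))
E
```

```text
1.4 [532.30864399 156.10370846 155.87740728] [-3.13999330e+00  2.54017032e-03  2.78789869e+00] 0.45628975317002163 [ 0.056 -0.037  0.068  0.009  0.     0.108] [ 2.29508765 -4.33157318  0.20933836]
{'vfov': 70.74323478962634, 'cx': 318.75117510456965, 'cy': 201.2170869668858, 'eye': array([467.38676613, 179.93133177, 343.31233667]), 'rotation': array([2.87380646e+00, 1.50504620e-03, 1.21705114e+00])}
[[497.6 209.5  77. ]
 [621.8  96.9  77. ]
 [483.4 118.6  77. ]
 [636.  187.8  77. ]] [[360.3 144.2]
 [296.4 291.4]
 [264.2 163.7]
 [381.4 276.3]]
```

View pics/w1.png

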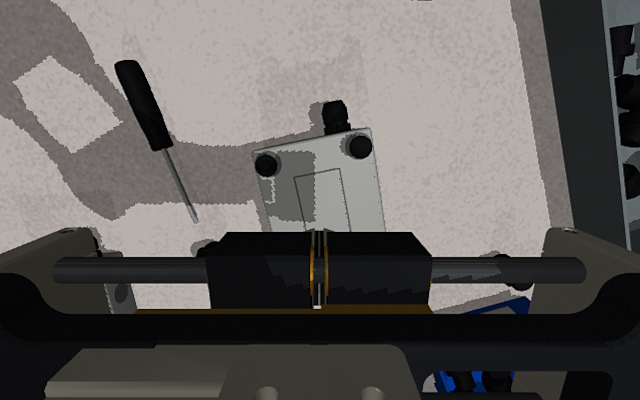

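Clip heads sit at (360,146) and (266,164) in the wrist view, within about 2 px of the prediction. I'll move above the gland clip.

Emit:
{"api": "jog_arm", "payload": {"targets": [{"xyz": [0.135, 0.11, 0.19], "spin": 0}, {"xyz": [0.135, 0.11, 0.19], "spin": 0}, {"xyz": [0.135, 0.11, 0.19], "spin": 0}, {"xyz": [0.135, 0.11, 0.19], "spin": 0}, {"xyz": [0, 0, 0], "spin": 0}, {"xyz": [0, 0, 0], "spin": 0}, {"xyz": [0, 0, 0], "spin": 0}, {"xyz": [0, 0, 0], "spin": 0}, {"xyz": [0, 0, 0], "spin": 0}, {"xyz": [0, 0, 0], "spin": 0}]}}

```text
time: 2.7
tool_pos: [499.2, 209.3, 96.3]
tcp_rot: [3.141, 0.0, 2.791]
contact_force: [-0.6, -0.0, 0.0]
grip_width: 0.7
finger_force: 0.0
```

```bash
python3 - <<'E'
from h import *
from plant import bot
import cv2
o=bot.get_obs();print(o['time'],o['tool_pos'],o['tcp_rot'],o['contact_force'])
w=bot.get_calibration('wrist')
im=bot.capture('wrist')
p=np.array([[499,209,77],[484.5,118,77],list(o['tool_pos'])]);print(proj(w,p))
s=bot.capture('scene');c=bot.get_calibration('scene');print(proj(c,p))
f=lambda i,x,y:cv2.resize(i[y:y+150,x:x+200],None,fx=2,fy=2,interpolation=cv2.INTER_CUBIC)
cv2.imwrite('pics/a.png',np.hstack([f(im,240,150),f(s,290,80)]))
E
```

```text
2.7 [499.23991892 209.3421534   96.3130852 ] [3.14146663e+00 1.43875086e-04 2.79063817e+00] [-0.55173907 -0.01406903  0.01042607]
[[318.79242501 216.63899873]
 [204.17012418 237.95001208]
 [319.37398001 225.39621277]]
[[377.99626033 159.51509812]
 [347.62489207 170.35589025]
 [378.70828469 153.06453522]]
```

View pics/a.png

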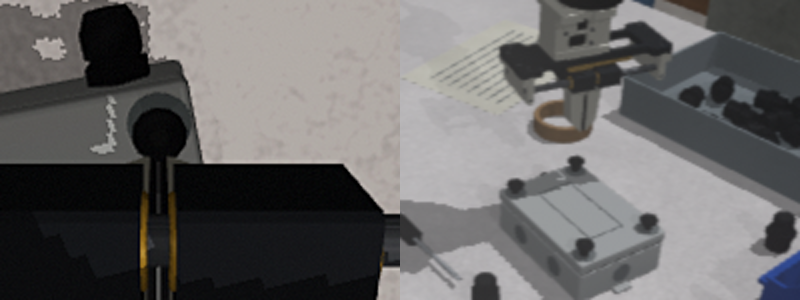

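Emit:
{"api": "jog_arm", "payload": {"targets": [{"xyz": [0, 0, 0.1], "spin": 0}, {"xyz": [0, 0, 0.06], "spin": 0}, {"xyz": [0, 0, 0.03], "spin": 0}, {"xyz": [0, 0, 0.03], "spin": 0}, {"xyz": [0, 0, 0.03], "spin": 0}, {"xyz": [0, 0, 0.03], "spin": 0}, {"xyz": [0, 0, 0.03], "spin": 0}, {"xyz": [0, 0, 0.02], "spin": 0}, {"xyz": [0, 0, 0.02], "spin": 0}, {"xyz": [0, 0, 0.01], "spin": 0}]}}

```text
time: 4.05
tool_pos: [499.1, 209.5, 67.3]
tcp_rot: [3.142, -0.0, 2.791]
contact_force: [0.2, 0.5, 0.3]
grip_width: 0.3
finger_force: 0.0
```

Emit:
{"api": "jog_arm", "payload": {"targets": [{"xyz": [0, 0, 0.01], "spin": 0}, {"xyz": [0, 0, 0], "spin": 0}, {"xyz": [0, 0, 0], "spin": 0}, {"xyz": [0, 0, 0.01], "spin": 0}, {"xyz": [0, 0, 0], "spin": 0}, {"xyz": [0, 0, 0], "spin": 0}, {"xyz": [0, 0, 0], "spin": 0}, {"xyz": [0, 0, 0], "spin": 0}, {"xyz": [0, 0, 0], "spin": 0}, {"xyz": [0, 0, 0], "spin": 0}]}}

```text
time: 5.3
tool_pos: [499.2, 209.5, 65.9]
tcp_rot: [3.141, 0.0, 2.791]
contact_force: [0.1, 0.2, 0.5]
grip_width: 0.5
finger_force: 0.0
```

```bash
python3 - <<'E'
from h import *
from plant import bot
import cv2
im=bot.capture('wrist');s=bot.capture('scene')
o=bot.get_obs();print(o['time'],o['tool_pos'],o['contact_force'],o['moment'])
f=lambda i,x,y:cv2.resize(i[y:y+150,x:x+200],None,fx=2,fy=2,interpolation=cv2.INTER_CUBIC)
cv2.imwrite('pics/b.png',np.hstack([f(im,220,130),f(s,290,80)]))
E
```

```text
5.4 [499.1527269  209.46632138  65.84293719] [0.13590437 0.22652403 0.41699224] [-0.03089262 -0.0022093  -0.03410585]
```

View pics/b.png

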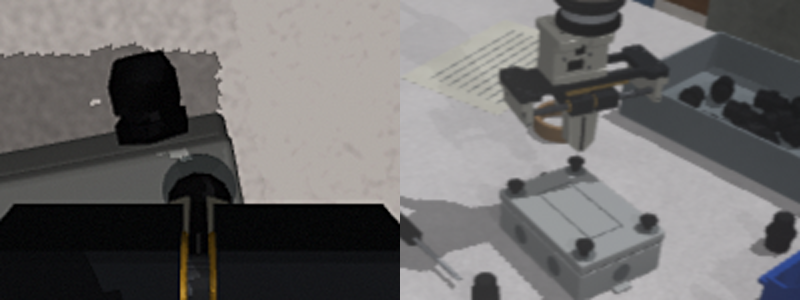

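```bash
python3 - <<'E'
from h import *
from plant import bot
import cv2
im=bot.capture('wrist');s=bot.capture('scene');c=bot.get_calibration('scene');w=bot.get_calibration('wrist')
o=bot.get_obs();print(o['time'],o['tool_pos'])
T=o['tool_pos']
p=np.array([T,T+[0,0,20],T+[0,0,40],[499,209,66],[499,209,77],[499,209,60]]);print(proj(c,p).round(1));print(proj(w,p).round(1))
f=lambda i,x,y:cv2.resize(i[y:y+75,x:x+50],None,fx=8,fy=8,interpolation=cv2.INTER_CUBIC)
cv2.imwrite('pics/c.png',np.hstack([f(s,355,110),f(im,290,190)]))
E
```

```text
5.5 [499.18555439 209.46586373  65.84573808]
[[377.9 163.1]
 [378.4 156.5]
 [379.  149.8]
 [377.7 163.1]
 [378.  159.5]
 [377.5 165.1]]
[[319.4 225.4]
 [319.5 236.2]
 [319.6 249.7]
 [318.7 225.5]
 [318.7 231.2]
 [318.7 222.6]]
```

View pics/c.png

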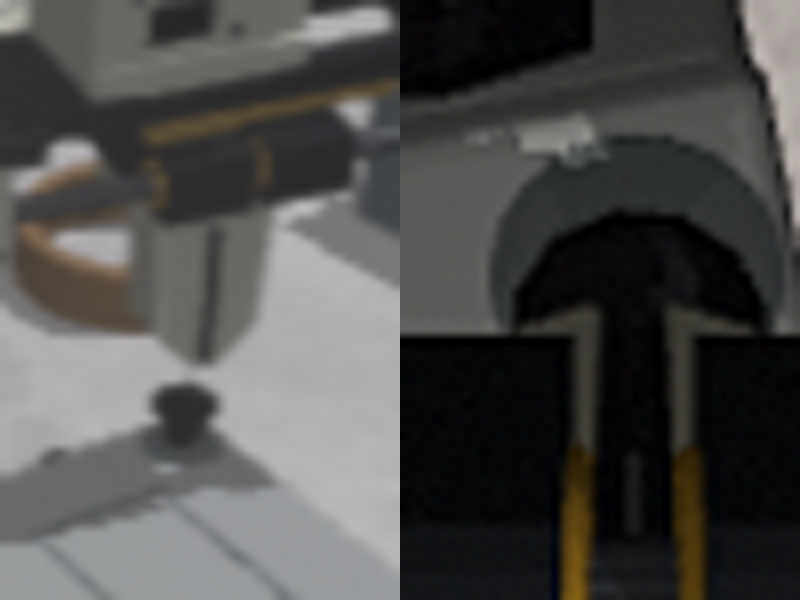

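The scene crop shows the fingertip at about (381,156), still visibly above the proud clip head at (378,160), and the force is near zero. The real fingertip is therefore higher than the reported TCP. I'll descend on force feedback in steps shorter than the clip travel.

Emit:
{"api": "jog_arm", "payload": {"targets": [{"xyz": [0, 0, 0.02], "spin": 0}, {"xyz": [0, 0, 0.02], "spin": 0}, {"xyz": [0, 0, 0.02], "spin": 0}, {"xyz": [0, 0, 0.02], "spin": 0}, {"xyz": [0, 0, 0.01], "spin": 0}, {"xyz": [0, 0, 0.01], "spin": 0}, {"xyz": [0, 0, 0], "spin": 0}, {"xyz": [0, 0, 0], "spin": 0}, {"xyz": [0, 0, 0], "spin": 0}, {"xyz": [0, 0, 0], "spin": 0}]}}

```text
time: 6.75
tool_pos: [499.2, 209.5, 57.9]
tcp_rot: [3.141, 0.0, 2.791]
contact_force: [-0.6, 0.6, 0.8]
grip_width: 0.4
finger_force: 0.0
```

Emit:
{"api": "jog_arm", "payload": {"targets": [{"xyz": [0, 0, 0.02], "spin": 0}, {"xyz": [0, 0, 0.02], "spin": 0}, {"xyz": [0, 0, 0.01], "spin": 0}, {"xyz": [0, 0, 0.01], "spin": 0}, {"xyz": [0, 0, 0], "spin": 0}, {"xyz": [0, 0, 0], "spin": 0}, {"xyz": [0, 0, 0], "spin": 0}, {"xyz": [0, 0, 0], "spin": 0}, {"xyz": [0, 0, 0], "spin": 0}, {"xyz": [0, 0, 0], "spin": 0}]}}

```text
time: 8.0
tool_pos: [499.2, 209.5, 53.0]
tcp_rot: [3.142, 0.0, 2.791]
contact_force: [0.1, 0.2, -0.1]
grip_width: 0.5
finger_force: 0.0
```

```bash
python3 - <<'E'
from h import *
from plant import bot
import cv2
im=bot.capture('wrist');s=bot.capture('scene')
o=bot.get_obs();print(o['time'],o['tool_pos'],o['contact_force'],o['moment'],o['tau'])
f=lambda i,x,y:cv2.resize(i[y:y+75,x:x+50],None,fx=8,fy=8,interpolation=cv2.INTER_CUBIC)
cv2.imwrite('pics/d.png',np.hstack([f(s,355,110),f(im,290,180)]))
E
```

```text
8.1 [499.1589216  209.44456495  53.02929131] [-0.28287095 -0.89691131 -0.62117446] [ 0.03881032 -0.00367949 -0.04325065] [ 1.59545652e-03 -4.76211369e+01 -1.95981038e+01  1.32680830e-02
  8.80654086e-02 -5.14918156e-05]
```

View pics/d.png

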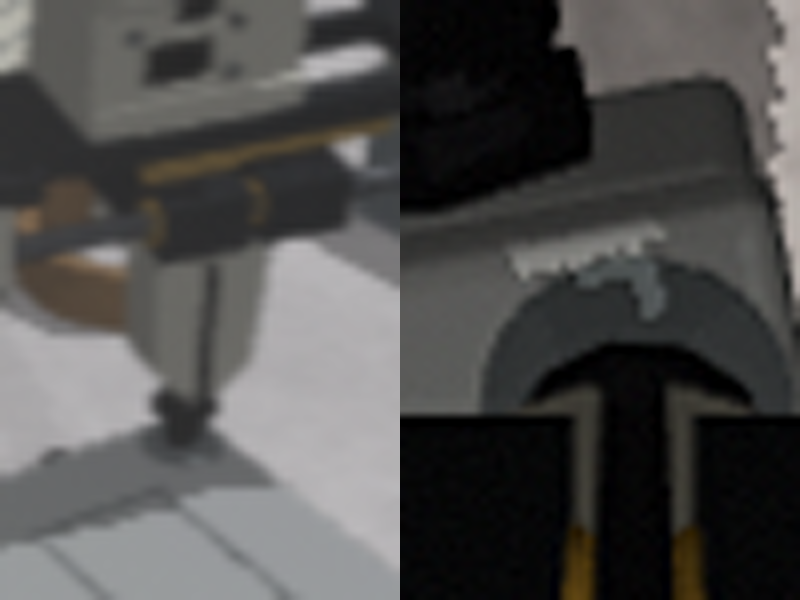

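The tip is now at about (381,161), just over the clip head with a few mm left. I'll continue gently.

Emit:
{"api": "jog_arm", "payload": {"targets": [{"xyz": [0, 0, 0.01], "spin": 0}, {"xyz": [0, 0, 0.01], "spin": 0}, {"xyz": [0, 0, 0.01], "spin": 0}, {"xyz": [0, 0, 0.01], "spin": 0}, {"xyz": [0, 0, 0.01], "spin": 0}, {"xyz": [0, 0, 0.01], "spin": 0}, {"xyz": [0, 0, 0], "spin": 0}, {"xyz": [0, 0, 0], "spin": 0}, {"xyz": [0, 0, 0], "spin": 0}, {"xyz": [0, 0, 0], "spin": 0}]}}

```text
time: 9.35
tool_pos: [499.2, 209.4, 48.3]
tcp_rot: [3.141, 0.0, 2.791]
contact_force: [0.8, -0.4, -0.5]
grip_width: 0.5
finger_force: 0.0
```

Emit:
{"api": "jog_arm", "payload": {"targets": [{"xyz": [0, 0, 0], "spin": 0}, {"xyz": [0, 0, 0], "spin": 0}, {"xyz": [0, 0, 0], "spin": 0}, {"xyz": [0, 0, 0], "spin": 0}, {"xyz": [0, 0, 0], "spin": 0}, {"xyz": [0, 0, 0], "spin": 0}, {"xyz": [0, 0, 0], "spin": 0}, {"xyz": [0, 0, 0.01], "spin": 0}, {"xyz": [0, 0, 0.01], "spin": 0}, {"xyz": [0, 0, 0.01], "spin": 0}]}}

```text
time: 10.6
tool_pos: [499.2, 209.5, 45.9]
tcp_rot: [3.141, 0.0, 2.791]
contact_force: [-0.6, -0.1, 2.6]
grip_width: 0.5
finger_force: 1.5
```

```bash
python3 - <<'E'
from h import *
from plant import bot
import cv2
o=bot.get_obs();print(o['time'],o['tool_pos'],o['contact_force'],o['tau'])
s=bot.capture('scene');g=cv2.cvtColor(s,cv2.COLOR_BGR2GRAY)
print(g[150:172,366:394])
E
```

```text
10.6 [499.2129584  209.49187605  45.92740651] [-0.5665213  -0.10202897  2.63883224] [-3.80999513e-02 -4.63549232e+01 -1.89639401e+01  2.43657210e-02
 -1.52211785e-01  2.79558408e-04]
[[ 83  80  77  77  81  86  87  90  97 104 104 105 103  95  74  70  93 103
  104 105 112 145 171 174 174 175 175 174]
 [118 115 108 103  97  88  88  89  97 104 105 104 104  91  67  77  99 104
  105 105 116 148 172 174 173 173 173 173]
 [165 167 168 167 141  96  87  90  97 104 105 105 103  89  65  78 100 105
  104 105 118 148 172 176 175 175 174 174]
 [175 175 177 175 151 106  88  89  96 104 105 105 103  87  60  78 100 104
  105 107 122 152 172 175 175 175 175 175]
 [178 178 178 177 153 109  90  89  97 105 106 105 103  86  62  81 102 105
  106 109 132 161 173 175 173 173 172 172]
 [177 176 177 175 157 119  92  89  97 104 105 105 103  86  62  81 103 105
  106 111 141 168 171 173 172 172 171 172]
 [176 176 176 176 170 147 108  91  96 104 105 104 103  87  63  82 102 106
  107 119 149 170 172 172 171 171 172 173]
 [174 175 176 175 174 168 140 101  96 104 105 105 103  85  63  85 104 107
  110 127 157 172 175 17
[... 957 characters left out ...]
109 108 106 104 104 103  97  84  77  74  72  71  75  86  90  81  87 103
  121 150 172 177 179 181 181 181 180 179]
 [104 105 105 105 104 105 103  99  90  81  78  78  88 101 110 105  96 103
  106 114 135 161 177 182 182 181 181 181]
 [105 105 105 104 104 104 104 103 102 100  97  94  96 100 105 105 103 104
  104 105 110 126 155 176 180 179 180 182]
 [105 104 104 104 105 104 104 105 104 103 104 103 103 103 104 104 104 104
  104 104 105 110 128 157 174 178 179 179]
 [105 104 104 104 105 104 103 102  99  99 103 103 104 104 107 110 111 111
  111 110 111 111 115 125 144 164 177 179]
 [105 104 104 104 102 102  98  90  87  91  99 102 104 109 129 146 149 148
  148 148 148 148 148 149 153 161 171 178]]
```

Contact made at about 2.6 N. I'll keep pressing in small steps.

Emit:
{"api": "jog_arm", "payload": {"targets": [{"xyz": [0, 0, 0.01], "spin": 0}, {"xyz": [0, 0, 0.01], "spin": 0}, {"xyz": [0, 0, 0.01], "spin": 0}, {"xyz": [0, 0, 0.005], "spin": 0}, {"xyz": [0, 0, 0.005], "spin": 0}, {"xyz": [0, 0, 0.005], "spin": 0}, {"xyz": [0, 0, 0.005], "spin": 0}, {"xyz": [0, 0, 0.005], "spin": 0}, {"xyz": [0, 0, 0.005], "spin": 0}, {"xyz": [0, 0, 0.005], "spin": 0}]}}

```text
time: 11.9
tool_pos: [499.2, 209.5, 40.7]
tcp_rot: [3.141, 0.0, 2.791]
contact_force: [-0.2, -0.8, 2.9]
grip_width: 0.4
finger_force: 1.5
```

Emit:
{"api": "jog_arm", "payload": {"targets": [{"xyz": [0, 0, 0.005], "spin": 0}, {"xyz": [0, 0, 0.005], "spin": 0}, {"xyz": [0, 0, 0.005], "spin": 0}, {"xyz": [0, 0, 0.005], "spin": 0}, {"xyz": [0, 0, 0.005], "spin": 0}, {"xyz": [0, 0, 0.005], "spin": 0}, {"xyz": [0, 0, 0], "spin": 0}, {"xyz": [0, 0, 0], "spin": 0}, {"xyz": [0, 0, 0], "spin": 0}, {"xyz": [0, 0, 0], "spin": 0}]}}

```text
time: 13.15
tool_pos: [499.2, 209.5, 38.2]
tcp_rot: [3.141, 0.0, 2.791]
contact_force: [0.7, 1.7, 2.0]
grip_width: 0.2
finger_force: 0.8
```

Emit:
{"api": "jog_arm", "payload": {"targets": [{"xyz": [0, 0, 0.005], "spin": 0}, {"xyz": [0, 0, 0.005], "spin": 0}, {"xyz": [0, 0, 0.005], "spin": 0}, {"xyz": [0, 0, 0.005], "spin": 0}, {"xyz": [0, 0, 0.005], "spin": 0}, {"xyz": [0, 0, 0], "spin": 0}, {"xyz": [0, 0, 0], "spin": 0}, {"xyz": [0, 0, 0], "spin": 0}, {"xyz": [0, 0, 0], "spin": 0}, {"xyz": [0, 0, 0], "spin": 0}]}}

```text
time: 14.4
tool_pos: [499.2, 209.5, 36.5]
tcp_rot: [3.141, 0.0, 2.791]
contact_force: [-0.7, -0.4, 5.2]
grip_width: 0.3
finger_force: 2.8
```

Emit:
{"api": "jog_arm", "payload": {"targets": [{"xyz": [0, 0, 0.005], "spin": 0}, {"xyz": [0, 0, 0], "spin": 0}, {"xyz": [0, 0, 0], "spin": 0}, {"xyz": [0, 0, 0.005], "spin": 0}, {"xyz": [0, 0, 0], "spin": 0}, {"xyz": [0, 0, 0], "spin": 0}, {"xyz": [0, 0, 0], "spin": 0}, {"xyz": [0, 0, 0], "spin": 0}, {"xyz": [0, 0, 0], "spin": 0}, {"xyz": [0, 0, 0], "spin": 0}]}}

```text
time: 15.65
tool_pos: [499.3, 209.5, 36.4]
tcp_rot: [3.141, 0.001, 2.791]
contact_force: [-2.0, -0.9, 11.8]
grip_width: 0.4
finger_force: 5.8
```

The hard stop is at reported z = 36.4, with the force building to 12 N. The clip by the gland is home. Next is the diagonal clip.

Emit:
{"api": "jog_arm", "payload": {"targets": [{"xyz": [0, 0, -0.2], "spin": 0}, {"xyz": [0, 0, -0.08], "spin": 0}, {"xyz": [-0.386, -0.158, 0], "spin": 0}, {"xyz": [-0.386, -0.158, 0], "spin": 0}, {"xyz": [-0.386, -0.158, 0], "spin": 0}, {"xyz": [-0.386, -0.158, 0], "spin": 0}, {"xyz": [-0.386, -0.158, 0], "spin": 0}, {"xyz": [0, 0, 0], "spin": 0}, {"xyz": [0, 0, 0.04], "spin": 0}, {"xyz": [0, 0, 0.04], "spin": 0}]}}

```text
time: 16.9
tool_pos: [621.6, 97.9, 51.1]
tcp_rot: [-3.142, -0.001, 2.792]
contact_force: [0.3, 0.0, 0.7]
grip_width: 0.3
finger_force: 0.0
```

```bash
python3 - <<'E'
from h import *
from plant import bot
import cv2
im=bot.capture('wrist');s=bot.capture('scene')
o=bot.get_obs();print(o['time'],o['tool_pos'],o['contact_force'])
f=lambda i,x,y:cv2.resize(i[y:y+100,x:x+100],None,fx=4,fy=4,interpolation=cv2.INTER_CUBIC)
cv2.imwrite('pics/e.png',np.hstack([f(s,335,130),f(im,270,150)]))
E
```

```text
17.0 [621.53041081  97.78346026  50.92315441] [-0.52973282 -0.31378653  0.1569377 ]
```

View pics/e.png

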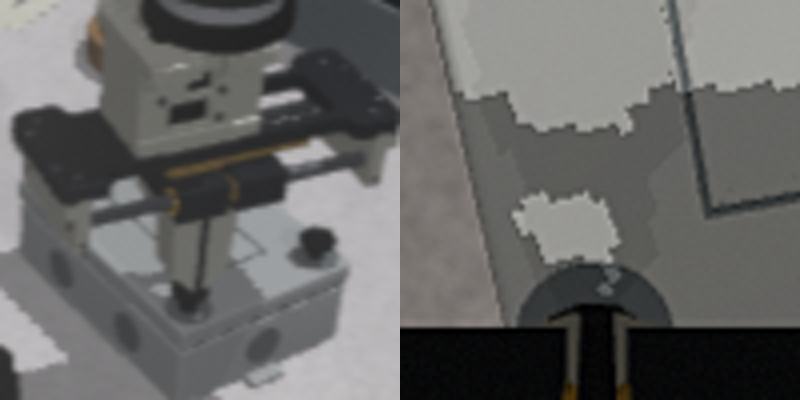

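The tip sits over the diagonal clip head at about (383,203) in the scene view, and it is centred in the wrist view. I'll press it.

Emit:
{"api": "jog_arm", "payload": {"targets": [{"xyz": [0, 0, 0.04], "spin": 0}, {"xyz": [0, 0, 0.04], "spin": 0}, {"xyz": [0, 0, 0.04], "spin": 0}, {"xyz": [0, 0, 0.03], "spin": 0}, {"xyz": [0, 0, 0.02], "spin": 0}, {"xyz": [0, 0, 0.01], "spin": 0}, {"xyz": [0, 0, 0.01], "spin": 0}, {"xyz": [0, 0, 0.01], "spin": 0}, {"xyz": [0, 0, 0], "spin": 0}, {"xyz": [0, 0, 0], "spin": 0}]}}

```text
time: 18.25
tool_pos: [622.6, 97.1, 36.5]
tcp_rot: [3.141, 0.001, 2.791]
contact_force: [-2.9, 1.3, 9.4]
grip_width: 0.1
finger_force: 4.6
```

The diagonal clip is at the stop (36.5, 9 N). On to the other gland-end clip.

Emit:
{"api": "jog_arm", "payload": {"targets": [{"xyz": [0, 0, 0], "spin": 0}, {"xyz": [0, 0, -0.2], "spin": 0}, {"xyz": [0, 0, -0.08], "spin": 0}, {"xyz": [0.342, -0.07, 0], "spin": 0}, {"xyz": [0.342, -0.07, 0], "spin": 0}, {"xyz": [0.342, -0.07, 0], "spin": 0}, {"xyz": [0.342, -0.07, 0], "spin": 0}, {"xyz": [0.342, -0.07, 0], "spin": 0}, {"xyz": [0, 0, 0], "spin": 0}, {"xyz": [0, 0, 0], "spin": 0}]}}

```text
time: 19.5
tool_pos: [485.8, 117.6, 58.3]
tcp_rot: [3.141, 0.002, 2.791]
contact_force: [0.9, -1.2, 0.1]
grip_width: 0.5
finger_force: 0.0
```

Emit:
{"api": "jog_arm", "payload": {"targets": [{"xyz": [0, 0, 0.08], "spin": 0}, {"xyz": [0, 0, 0.04], "spin": 0}, {"xyz": [0, 0, 0.04], "spin": 0}, {"xyz": [0, 0, 0.04], "spin": 0}, {"xyz": [0, 0, 0.03], "spin": 0}, {"xyz": [0, 0, 0.02], "spin": 0}, {"xyz": [0, 0, 0.01], "spin": 0}, {"xyz": [0, 0, 0.01], "spin": 0}, {"xyz": [0, 0, 0.01], "spin": 0}, {"xyz": [0, 0, 0], "spin": 0}]}}

```text
time: 20.75
tool_pos: [484.6, 117.6, 36.4]
tcp_rot: [3.141, 0.001, 2.791]
contact_force: [-2.5, -2.9, 12.2]
grip_width: 0.6
finger_force: 6.0
```

Emit:
{"api": "jog_arm", "payload": {"targets": [{"xyz": [0, 0, 0], "spin": 0}, {"xyz": [0, 0, -0.2], "spin": 0}, {"xyz": [0, 0, -0.08], "spin": 0}, {"xyz": [-0.298, 0.295, 0], "spin": 0}, {"xyz": [-0.298, 0.295, 0], "spin": 0}, {"xyz": [-0.298, 0.295, 0], "spin": 0}, {"xyz": [-0.298, 0.295, 0], "spin": 0}, {"xyz": [-0.298, 0.295, 0], "spin": 0}, {"xyz": [0, 0, 0], "spin": 0}, {"xyz": [0, 0, 0], "spin": 0}]}}

```text
time: 22.0
tool_pos: [635.6, 187.4, 56.9]
tcp_rot: [-3.141, -0.002, 2.791]
contact_force: [-0.6, -0.6, 0.4]
grip_width: 0.2
finger_force: 0.0
```

Emit:
{"api": "jog_arm", "payload": {"targets": [{"xyz": [0, 0, 0.08], "spin": 0}, {"xyz": [0, 0, 0.04], "spin": 0}, {"xyz": [0, 0, 0.04], "spin": 0}, {"xyz": [0, 0, 0.04], "spin": 0}, {"xyz": [0, 0, 0.03], "spin": 0}, {"xyz": [0, 0, 0.02], "spin": 0}, {"xyz": [0, 0, 0.01], "spin": 0}, {"xyz": [0, 0, 0.01], "spin": 0}, {"xyz": [0, 0, 0.01], "spin": 0}, {"xyz": [0, 0, 0], "spin": 0}]}}

```text
time: 23.25
tool_pos: [637.0, 187.6, 36.5]
tcp_rot: [3.141, 0.001, 2.791]
contact_force: [-3.7, -2.4, 8.9]
grip_width: 0.2
finger_force: 4.3
```

Home. I'll hold briefly, retreat up and check.

Emit:
{"api": "jog_arm", "payload": {"targets": [{"xyz": [0, 0, 0], "spin": 0}, {"xyz": [0, 0, 0], "spin": 0}, {"xyz": [0, 0, -0.3], "spin": 0}, {"xyz": [0, 0, -0.5], "spin": 0}, {"xyz": [0, 0, -0.5], "spin": 0}, {"xyz": [0.3, 0.3, -0.5], "spin": 0}, {"xyz": [0.4, 0.4, 0], "spin": 0}, {"xyz": [0.3, 0.3, 0], "spin": 0}, {"xyz": [0, 0, 0], "spin": 0}, {"xyz": [0, 0, 0], "spin": 0}]}}

```text
time: 24.5
tool_pos: [589.6, 289.9, 179.2]
tcp_rot: [-3.142, 0.0, 2.791]
contact_force: [-0.6, -0.7, -0.6]
grip_width: 0.5
finger_force: 0.0
```

```bash
python3 - <<'E'
from h import *
from plant import bot
import cv2
s=bot.capture('scene')
o=bot.get_obs();print(o['time'],o['tool_pos'],o['dq'].round(3))
cv2.imwrite('pics/f.png',cv2.resize(s[140:240,320:440],None,fx=5,fy=5,interpolation=cv2.INTER_CUBIC))
E
```

```text
24.55 [589.73427358 289.45405061 179.1453693 ] [-0.012  0.001  0.     0.001  0.004  0.002]
```

View pics/f.png

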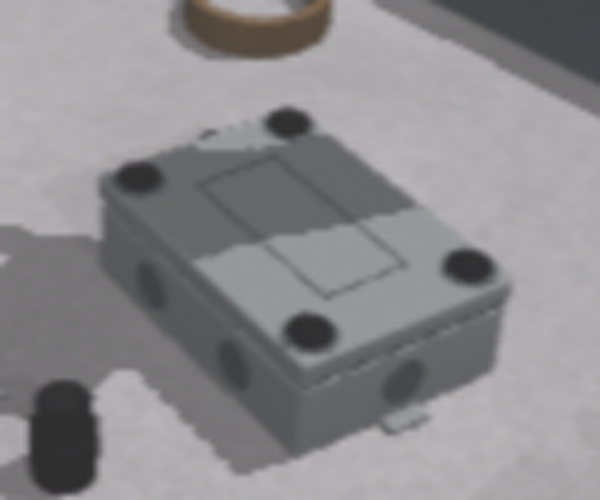

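All four heads are flush on the cover, at crop pixels (288,123), (310,331), (139,178) and (470,267). The box is in place.

```bash
python3 -c "
from plant import bot
print(bot.close_job())"
```

```text
the job is handed in; nothing more can be done
None
```

I pressed all four clips home in the required crosswise order, each ending at its hard stop with at most about 12 N measured; the last picture shows the heads flush and the box in place, and the job is handed in (no verdict was returned).

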